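# Close the microscope lamp power unit

### The job

The microscope's lamp power unit stands open after a fuse change. Pick up its loose cover plate by the grip and put it back so that both corner pins come up through its two holes and it lies flush on the rim all round; then tip the drop latch at the end of the unit over, so that it falls and rests on the cover. Leave the orange tip box, the beaker and the bottle where they are.

Things in the scene. Friction and masses are not known exactly. Their poses are not given: they have to be found in the camera images.
- power_unit: Lamp power unit left or right of the robot's midline: heavy fixed pale box, open on top, 110 mm in its x, 170 mm in its y, rim 60 mm above the bench. Two upright steel pins (10 mm thick, top 6 mm tapered) rise 18 mm above the rim at x, y = (-42, +72) and (+42, -72) mm. Origin: centre of its underside, on the bench; z up, +y towards the end that carries the drop latch.
- seat (a point): Point over the middle of the power unit, 87 mm above the bench (27 mm above the rim), with the unit's axes: the centre of the cover's grip comes here when the cover is fully seated.
- cover_grip (a point): Centre of the loose cover's grip. Cover: aluminium plate 116 (x) x 176 (y) x 5 mm, 0.2 to 0.5 kg, flat on the bench; on its middle a black grip block 70 mm long in x, 14 thick in y, 44 high. This point is 22 mm above the plate's top, 27 above its underside. Two 14 mm through holes at x, y = (-42, +72) and (+42, -72) mm take the pins. Fits equally after half a turn. z up.
- latch (a joint): Drop latch: free-turning steel arm 78 x 28 x 8 mm, 0.13 kg, at the unit's +y end; hinge line parallel to the unit's x, at y = +101 mm, 69 mm above the bench. Rad: 0 = level, pointing inwards, lying on the seated cover; 1.57 = upright; 1.85 = leaning outwards on its stop (open). It falls by its weight to the side it leans to; with no cover under it, to -0.3.
- latch_tip (a point): Point on the latch arm's centreline, 75 mm from the hinge, near its free end, where a 6 mm thick lip stands 15 mm off the centreline: upwards when the latch is down, outwards (the unit's +y) when open. Its y axis points from tip to hinge, x parallel to the unit's x.
- tip_box: Bystander: orange pipette-tip box with white lid, 85 x 120 x 76 mm, loose; origin at the centre of its underside.
- beaker: Bystander: glass beaker 72 mm in diameter, 90 mm high, loose; origin at the centre of its underside.
- bottle: Bystander: clear bottle with blue cap, 68 mm in diameter, 160 mm high, loose; origin at the centre of its underside.
Mind the look-alikes: they are no part of the job. Of the things that look like the part that bears cover_grip, take the one that is farthest to the robot's right at the start.

How it is judged:
By the outcome, as a careful person would: the job done as asked, in the order asked, and still so for the second after the job is handed in, with the robot touching nothing.
It also fails if it takes over 48 s, if anything falls off the work surface, if the arm or the gripper's body presses on something with over 40 N, if the wrist force passes 120 N, or if a joint passes its speed limit or range.

### The arm

A 6-joint arm with a two-finger parallel gripper is mounted at the origin on the work surface. World frame = base frame: x ahead of the robot, y to its left, z up, the work surface at z = 0. Lengths are in m, angles in rad, forces in N, time in s.
With the tool pointing down it reaches from about 0.325 to 0.75 m from the base axis. Payload 7.6 kg.
Tool frame: the origin (TCP) lies at the very end of the fingers, on their centre line; the grasp point (between the pads) lies 19 mm behind it; x points along the fingers, y is the direction in which the jaws open and shut, and the axes are right-handed (so a half turn about x gives the same grasp; the last joint's range is limited). The gripper opens to 85 mm and grips with 20 to 120 N. Pads are 22 mm wide; open, the fingers measure 114 mm over their backs; the gripper's body (76 mm by 85 mm) begins 54 mm behind the grasp point. The pads swing forward as they close: fully open they stand 13 mm farther back than shut.
Start: joints at [-1.32, 0.052, 1.401, -0, 1.689, -0.07], TCP at [0.166, -0.498, 0.231] pointing down, gripper open.
Joint ranges: [-2.9, 2.9], [-0.91, 2.17], [0.12, 2.37], [-1.06, 4.2], [0.26, 2.73], [-2.93, 2.93]. Speed limits (rad/s): [2.57, 2.57, 3.01, 3.14, 3.14, 3.14].

### API

Orientations are given as [roll, pitch, yaw] about the fixed x, y, z axes, in that order (R = Rz(yaw) Ry(pitch) Rx(roll)).
In Python, from rig import monitor, vision, ticket gives the robot as it stands.
- The arm moves only by the tool send_rows, never from a script. Its argument "series" is a list of rows, each a list of 7 numbers: the finger opening in m, from 0 to 0.0854, then the shift along the world's x, y, z in m, then the turn, a rotation vector about the world's x, y, z in rad. A call has exactly 8 rows; each row is the pose to reach, as a shift and turn from the pose measured when the call began; what a row does not reach only later rows make up. A row lasts 1/10 s, in which the tool goes at most 50 mm and 8.59 degrees, less where a joint would pass 70% of its speed; a pose out of reach is approached as far as the arm can. A call with a gripper value outside its range is refused whole. The fingers move at their own pace and stop on an object; "force" is the grip in N (left out, the last holds). Time passes only in rows, so rows that repeat a pose let the fingers close, or fill a call up. It gives the time, the measured TCP pose, the force and the opening at its end, in the units of the state.
- monitor.state(): the state, without advancing time (a new reading comes with each control period).
- vision.get_image(name): name is "scene" or "top"; returns a dict with "pixels" (400x640x3 uint8, red, green, blue), "mtx" (3x3 intrinsics, pixels), "extrinsics" (4x4, takes a point from camera to world coordinates). Camera axes: x right, y down, z forward; pixel columns grow to the right and rows downward; lengths in m; the calibration is good to about 2 mm. A picture is of the moment at which its call begins. There is no depth.
- ticket.sign_off(): hands the job in, once; it reports no verdict.
The state is a dict: "time": time; "joints": joint angles; "joint_vel": joint speeds; "tau": joint torques, N m; "position": TCP position; "tcp_rot": TCP orientation; "contact_force": force on the tool from outside, world axes, zero at the start; "torque": the same for the moment, N m; "opening": finger opening in m.
Only numpy, scipy, OpenCV 4.12 (cv2) and the standard library are available. Lean on these libraries where they do the work, as an engineer would, in place of code of your own. Each camera call takes 0.05 s, during which the arm holds its last target.

## Working session

There is one attempt and no reset: what is moved stays moved. The work goes in short steps, Python scripts to look and compute and a tool call to move; the robot and the scene stay as the last step left them, time stands still between calls to the robot, and variables do not carry over. Pictures are saved under pics/ and viewed, and the job is handed in when it is done.

Besides the shell and the picture viewer there is one more tool, called after "Request:" as name([rows], argument=value, ...), one row to a line, values as JSON. send_rows: Moves the arm, as the interface text tells. Its arguments: {"type":"object","properties":{"series":{"type":"array","items":{"type":"array","items":{"type":"number"}}},"force":{"type":"number"}},"required":["series"]}

```bash
ls; mkdir -p pics; cat > h.py <<'E'
import numpy as np, cv2, json
from rig import monitor, vision, ticket
def snap(name,fn):
    d=vision.get_image(name); p=np.asarray(d["pixels"])
    cv2.imwrite("pics/"+fn,p[:,:,::-1]); 
    np.savez("pics/"+fn+".npz",p=p,K=np.array(d["mtx"]),T=np.array(d["extrinsics"]))
    return p,np.array(d["mtx"]),np.array(d["extrinsics"])
def load(fn):
    d=np.load("pics/"+fn+".npz"); return d["p"],d["K"],d["T"]
def back(K,T,u,v,z):
    r=T[:3,:3]@np.linalg.inv(K)@np.array([u,v,1.]); o=T[:3,3]
    return o+r*(z-o[2])/r[2]
def proj(K,T,P):
    q=(np.asarray(P)-T[:3,3])@T[:3,:3]; q=q@K.T; return q[...,:2]/q[...,2:]
E
python3 - <<'E'
from h import *
for n in("scene","top"):
    p,K,T=snap(n,n+"0.png"); print(n,K.round(1).tolist(),T.round(3).tolist())
print(monitor.state())
E
```

```text
pics
scene [[376.8, 0.0, 313.1], [0.0, 376.8, 197.6], [0.0, 0.0, 1.0]] [[-0.641, 0.533, -0.552, 1.018], [0.768, 0.444, -0.462, 0.383], [-0.001, -0.72, -0.694, 0.762], [0.0, 0.0, 0.0, 1.0]]
top [[520.6, 0.0, 318.2], [0.0, 520.6, 194.3], [0.0, 0.0, 1.0]] [[-0.006, -0.984, 0.178, 0.274], [-1.0, 0.004, -0.009, -0.069], [0.008, -0.178, -0.984, 1.436], [0.0, 0.0, 0.0, 1.0]]
{'time': 0.1, 'joints': array([-1.32034042e+00,  5.27749482e-02,  1.40160450e+00, -2.93215063e-05,
        1.68858880e+00, -7.03184285e-02]), 'joint_vel': array([ 3.12367550e-03, -8.87577571e-04, -2.43442147e-03,  3.36476898e-03,
        7.97905816e-04, -9.90864004e-05]), 'tau': array([ 1.03328173e-03, -3.82579458e+01, -3.60987496e+01, -1.18687026e-04,
        4.73844048e-03,  1.88400173e-05]), 'position': array([ 0.16547358, -0.49796668,  0.23056547]), 'tcp_rot': array([-1.61994663,  1.56942043,  1.84241694]), 'contact_force': array([0.93348246, 0.7468999 , 0.28398461]), 'torque': array([-0.00256557,  0.02964167,  0.02868757]), 'opening': 0.08562413873371201}
```

View pics/scene0.png

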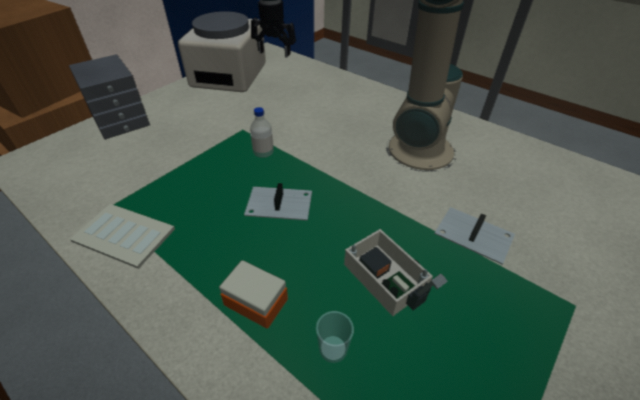

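View pics/top0.png

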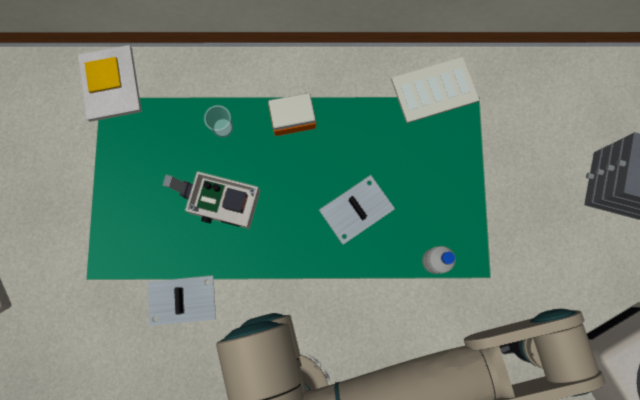

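```bash
python3 - <<'E'
from h import *
p,K,T=load("top0.png"); 
a=cv2.resize(p[165:255,310:405],None,fx=6,fy=6,interpolation=cv2.INTER_CUBIC)
cv2.imwrite("pics/c1.png",a[:,:,::-1])
a=cv2.resize(p[160:240,155:270],None,fx=6.5,fy=6.5,interpolation=cv2.INTER_CUBIC)
cv2.imwrite("pics/c2.png",a[:,:,::-1])
E
```

```text
(no output)
```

View pics/c1.png

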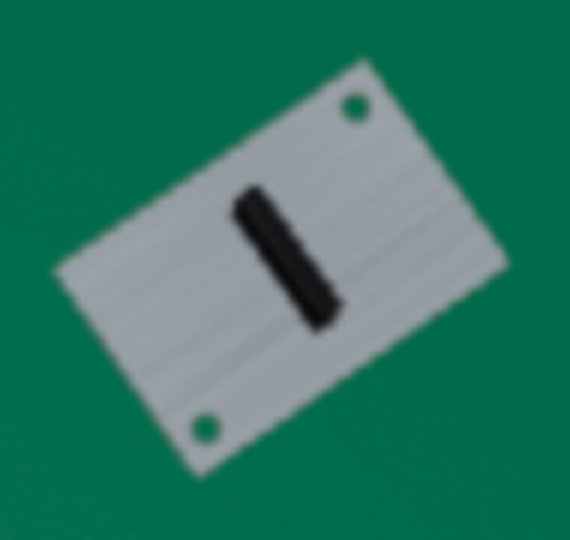

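View pics/c2.png

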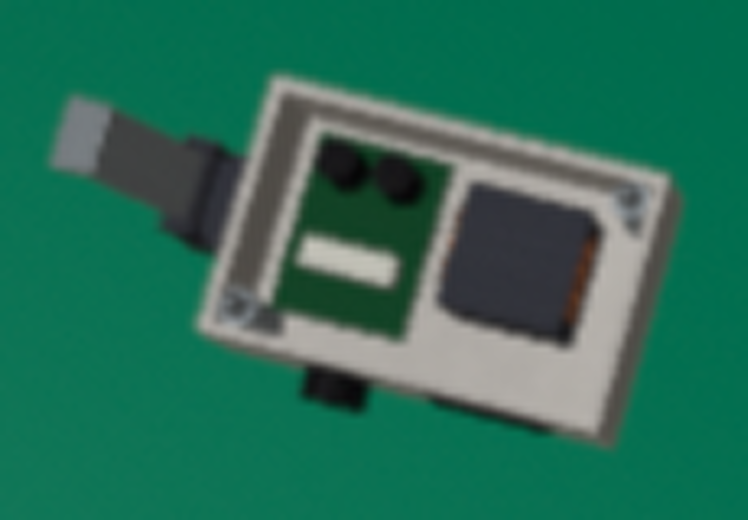

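The plates are at top-view (357,208) and (180,300). Columns to the right are −y, so the one at (357,208) is farthest to the robot's right. The crop shows its grip block and two holes at about (369,183) and (344,236). The unit is at (222,200), with its latch open to the left at (168,181).

```bash
python3 - <<'E'
from h import *
p,K,T=load("scene0.png"); 
a=cv2.resize(p[175:230,235:325],None,fx=8,fy=8,interpolation=cv2.INTER_CUBIC)
cv2.imwrite("pics/c3.png",a[:,:,::-1])
a=cv2.resize(p[220:320,335:460],None,fx=6,fy=6,interpolation=cv2.INTER_CUBIC)
cv2.imwrite("pics/c4.png",a[:,:,::-1])
E
```

```text
(no output)
```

View pics/c3.png

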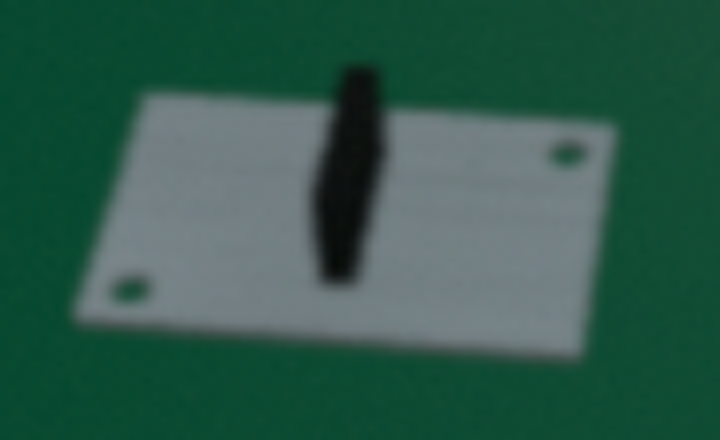

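View pics/c4.png

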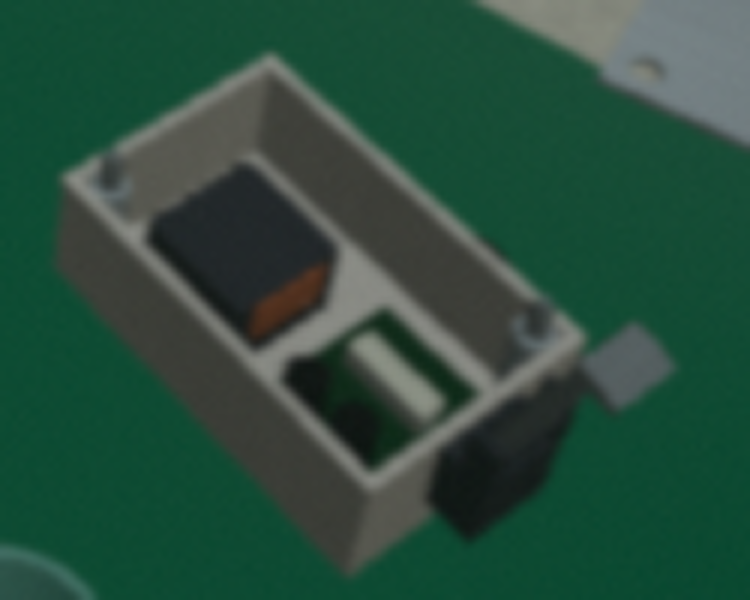

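```bash
cat > fit.py <<'E'
from h import *
from scipy.optimize import least_squares
def uv(pts,s,o): return (np.array(pts,float)+.5)/s-.5+np.array(o)
def R2(t): return np.array([[np.cos(t),-np.sin(t)],[np.sin(t),np.cos(t)]])
def fit(obs,x0):  # obs: list of (K,T,local Nx3,uv,w)
    def f(x,split=False):
        r=[]
        for K,T,L,q in obs:
            L=np.array(L,float); W=np.c_[L[:,:2]@R2(x[2]).T+x[:2],L[:,2]]
            r.append((proj(K,T,W)-q))
        return r if split else np.concatenate(r).ravel()
    s=least_squares(f,x0,loss='soft_l1'); return s.x,f(s.x,True)
E
python3 - <<'E'
from fit import *
_,Kt,Tt=load("top0.png"); _,Ks,Ts=load("scene0.png")
a,b=.058,.088; h=.005
# plate, x axis along grip. top view: corners order TL..; 
ct=uv([(364,58),(510,263),(200,480),(53,270)],6,(310,165)); ht=uv([(356,107),(206,429)],6,(310,165))
cs=uv([(75,318),(583,350),(617,122),(145,92)],8,(235,175)); hs=uv([(131,288),(568,154)],8,(235,175))
for q in ct: print(back(Kt,Tt,*q,h)[:2].round(4),end=' ')
print()
for q in cs: print(back(Ks,Ts,*q,h)[:2].round(4),end=' ')
print()
for q in ht: print('hole top',back(Kt,Tt,*q,.003)[:2].round(4))
for q in hs: print('hole scene',back(Ks,Ts,*q,.004)[:2].round(4))
rt=uv([(275,76),(668,178),(602,440),(203,328)],6.5,(155,160))
for q in rt: print('rimtop',back(Kt,Tt,*q,.06)[:2].round(4))
rs=uv([(368,485),(66,178),(270,55),(583,335)],6,(335,220))
for q in rs: print('rimsc',back(Ks,Ts,*q,.06)[:2].round(4))
E
```

```text
[ 0.5899 -0.2286] [ 0.4923 -0.2941] [ 0.3925 -0.1488] [ 0.49   -0.0821] 
[ 0.589  -0.2252] [ 0.488  -0.0804] [ 0.3925 -0.1453] [ 0.4928 -0.2914] 
hole top [ 0.5668 -0.2245]
hole top [ 0.4161 -0.152 ]
hole scene [ 0.566  -0.2216]
hole scene [ 0.4164 -0.1487]
rimtop [0.5879 0.2463]
rimtop [0.544  0.0824]
rimtop [0.4351 0.1076]
rimtop [0.4821 0.272 ]
rimsc [0.586  0.2473]
rimsc [0.5445 0.0864]
rimsc [0.4391 0.113 ]
rimsc [0.4815 0.2758]
```

```bash
cat >> fit.py <<'E'
from scipy.spatial.transform import Rotation as Ro
def goal(pos,jaw_deg):
    s=monitor.state(); R=Ro.from_euler('xyz',s["tcp_rot"]); best=None
    for j in (jaw_deg,jaw_deg+180):
        y=np.array([np.cos(np.radians(j)),np.sin(np.radians(j)),0]); x=np.array([0,0,-1.]); z=np.cross(x,y)
        v=(Ro.from_matrix(np.c_[x,y,z])*R.inv()).as_rotvec()
        if best is None or np.linalg.norm(v)<np.linalg.norm(best): best=v
    jy=R.as_matrix()[:,1]
    print("t",s["time"],"pos",s["position"].round(4),"jaw",np.degrees(np.arctan2(jy[1],jy[0])).round(2),"j",s["joints"].round(3),"open",round(s["opening"],4),"F",s["contact_force"].round(1))
    print("SHIFT",(np.array(pos)-s["position"]).round(4),"ROT",best.round(4), np.degrees(np.linalg.norm(best)).round(1))
E
python3 - <<'E'
from fit import *
_,Kt,Tt=load("top0.png"); _,Ks,Ts=load("scene0.png")
a,b=.058,.088; h=.005
ct=uv([(364,58),(510,263),(200,480),(53,270)],6,(310,165)); ht=uv([(356,107),(206,429)],6,(310,165))
cs=uv([(75,318),(583,350),(617,122),(145,92)],8,(235,175)); hs=uv([(568,154),(131,288)],8,(235,175))
# order local: top c0 (.59,-.229) = (+x,-y), c1 (.492,-.294)=(-x,-y)... 
Lt=[(a,-b,h),(-a,-b,h),(-a,b,h),(a,b,h)]; Hh=[(.042,-.072,h-.002),(-.042,.072,h-.002)]
Ls=[(a,-b,h),(a,b,h),(-a,b,h),(-a,-b,h)]
Hs=[(-.042,.072,h),(.042,-.072,h)]
for nm,o in (("top",[(Kt,Tt,Lt+Hh,np.r_[ct,ht])]),("sc",[(Ks,Ts,Ls+Hs,np.r_[cs,hs])])):
    x,r=fit(o,[.491,-.187,.6]); print("plate",nm,x.round(4),np.degrees(x[2]).round(2),np.abs(np.concatenate(r)).max(0).round(2))
rt=uv([(275,76),(668,178),(602,440),(203,328)],6.5,(155,160)); rs=uv([(368,485),(66,178),(270,55),(583,335)],6,(335,220))
a,b=.055,.085;h=.06
Lt=[(a,b,h),(a,-b,h),(-a,-b,h),(-a,b,h)]
for nm,o in (("top",[(Kt,Tt,Lt,rt)]),("sc",[(Ks,Ts,Lt,rs)])):
    x,r=fit(o,[.512,.178,-.27]); print("unit",nm,x.round(4),np.degrees(x[2]).round(2),np.abs(np.concatenate(r)).max(0).round(2))
goal([.491,-.187,.15],124.5)
E
```

```text
plate top [ 0.4912 -0.1883  0.5977] 34.25 [0.32 0.46]
plate sc [ 0.491  -0.1852  0.6012] 34.45 [0.22 0.52]
unit top [ 0.5124  0.177  -0.2587] -14.82 [0.59 0.87]
unit sc [ 0.5125  0.1803 -0.2575] -14.76 [0.69 0.77]
t 0.1 pos [ 0.1655 -0.498   0.2306] jaw -71.62 j [-1.32   0.053  1.402 -0.     1.689 -0.07 ] open 0.0856 F [0.9 0.7 0.3]
SHIFT [ 0.3255  0.311  -0.0806] ROT [-0.0013 -0.0006  0.2814] 16.1
```

Request:
send_rows([
  [0.085, 0.02, 0.02, 0, 0, 0, 0.03],
  [0.085, 0.055, 0.053, 0, 0, 0, 0.07],
  [0.085, 0.095, 0.09, 0, 0, 0, 0.11],
  [0.085, 0.135, 0.13, 0, 0, 0, 0.15],
  [0.085, 0.175, 0.168, 0, 0, 0, 0.19],
  [0.085, 0.215, 0.206, 0, 0, 0, 0.22],
  [0.085, 0.25, 0.24, -0.01, 0, 0, 0.25],
  [0.085, 0.28, 0.268, -0.03, -0.001, -0.001, 0.279],
])

```text
time: 0.9
position: [0.4365, -0.2387, 0.2072]
tcp_rot: [2.121, 1.567, -0.419]
contact_force: [0.3, -0.9, -0.4]
opening: 0.0847
```

```bash
python3 - <<'E'
from fit import *
goal([.491,-.187,.08],124.35)
E
```

```text
t 0.9 pos [ 0.4365 -0.2387  0.2072] jaw -55.55 j [-5.750e-01 -2.100e-02  1.522e+00  1.000e-03  1.637e+00  3.950e-01] open 0.0847 F [ 0.3 -0.9 -0.4]
SHIFT [ 0.0545  0.0517 -0.1272] ROT [ 0.0014  0.0031 -0.0018] 0.2
```

Request:
send_rows([
  [0.085, 0.015, 0.014, -0.015, 0, 0, 0],
  [0.085, 0.035, 0.033, -0.045, 0, 0, 0],
  [0.085, 0.05, 0.047, -0.08, 0.001, 0.003, -0.002],
  [0.085, 0.0545, 0.0515, -0.105, 0.001, 0.003, -0.002],
  [0.085, 0.0545, 0.0515, -0.12, 0.001, 0.003, -0.002],
  [0.085, 0.0545, 0.0515, -0.127, 0.001, 0.003, -0.002],
  [0.085, 0.0545, 0.0515, -0.127, 0.001, 0.003, -0.002],
  [0.085, 0.0545, 0.0515, -0.127, 0.001, 0.003, -0.002],
])

```text
time: 1.7
position: [0.4914, -0.188, 0.0816]
tcp_rot: [1.974, 1.568, -0.569]
contact_force: [-0.2, -0.2, 0.1]
opening: 0.0852
```

```bash
python3 - <<'E'
from fit import *
goal([.491,-.187,.013],124.35)
p,K,T=snap("scene","s2.png"); print(proj(K,T,monitor.state()["position"]))
a=cv2.resize(p[130:230,220:340],None,fx=6,fy=6,interpolation=cv2.INTER_CUBIC)
cv2.imwrite("pics/c5.png",a[:,:,::-1])
E
```

```text
t 1.7 pos [ 0.4914 -0.188   0.0816] jaw -55.71 j [-0.435  0.156  1.594 -0.     1.389  0.537] open 0.0852 F [-0.2 -0.2  0.1]
SHIFT [-0.0004  0.001  -0.0686] ROT [0.0013 0.0021 0.001 ] 0.2
[276.22593858 181.26903518]
```

View pics/c5.png

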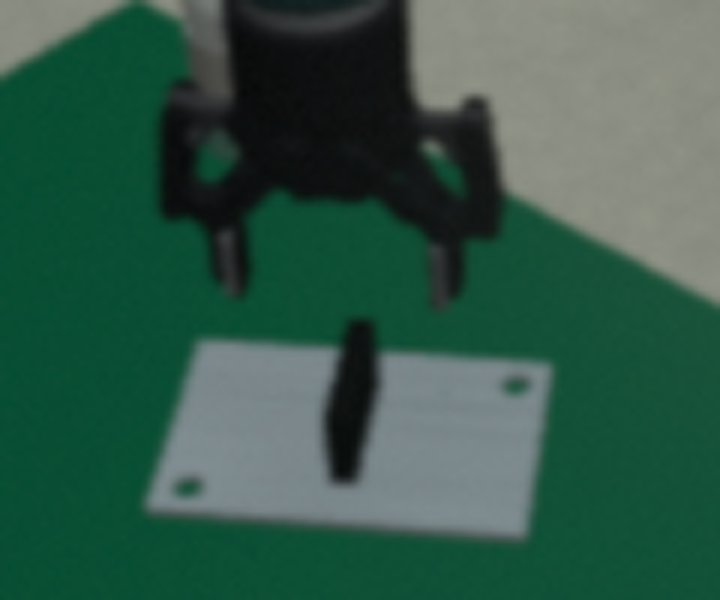

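The open fingers, at crop (235,290) and (440,300), straddle the grip at (350,400). I'll descend and close.

Request:
send_rows([
  [0.085, 0, 0.001, -0.015, 0.001, 0.002, 0.001],
  [0.085, 0, 0.001, -0.035, 0.001, 0.002, 0.001],
  [0.085, 0, 0.001, -0.052, 0.001, 0.002, 0.001],
  [0.085, 0, 0.001, -0.063, 0.001, 0.002, 0.001],
  [0.085, 0, 0.001, -0.068, 0.001, 0.002, 0.001],
  [0.085, 0, 0.001, -0.068, 0.001, 0.002, 0.001],
  [0.05, 0, 0.001, -0.068, 0.001, 0.002, 0.001],
  [0.03, 0, 0.001, -0.068, 0.001, 0.002, 0.001],
], force=40)

```text
time: 2.55
position: [0.4921, -0.1872, 0.0147]
tcp_rot: [2.013, 1.568, -0.529]
contact_force: [-0.2, 0.0, -0.6]
opening: 0.0585
```

Request:
send_rows([
  [0.0, 0, 0, 0, 0, 0, 0],
  [0.0, 0, 0, 0, 0, 0, 0],
  [0.0, 0, 0, 0, 0, 0, 0],
  [0.0, 0, 0, 0, 0, 0, 0],
  [0.0, 0, 0, 0, 0, 0, 0],
  [0.0, 0, 0, 0, 0, 0, 0],
  [0.0, 0, 0, 0, 0, 0, 0],
  [0.0, 0, 0, 0, 0, 0, 0],
], force=80)

```text
time: 3.35
position: [0.4924, -0.1874, 0.0152]
tcp_rot: [2.037, 1.568, -0.505]
contact_force: [-0.6, -0.1, 5.7]
opening: 0.013
```

```bash
python3 - <<'E'
from fit import *
goal([.491,-.187,.2],75.2)
E
```

```text
t 3.35 pos [ 0.4924 -0.1874  0.0152] jaw -55.65 j [-0.434  0.243  1.639 -0.     1.256  0.538] open 0.013 F [-0.6 -0.1  5.7]
SHIFT [-0.0014  0.0004  0.1848] ROT [ 0.0027  0.002  -0.8579] 49.2
```

Request:
send_rows([
  [0.0, 0, 0, 0.01, 0, 0, 0],
  [0.0, 0, 0, 0.025, 0, 0, 0],
  [0.0, 0, 0, 0.05, 0, 0, 0],
  [0.0, 0, 0, 0.08, 0, 0, 0],
  [0.0, 0, 0, 0.11, 0, 0, 0],
  [0.0, 0, 0, 0.135, 0, 0, 0],
  [0.0, 0, 0, 0.15, 0, 0, 0],
  [0.0, 0, 0, 0.155, 0, 0, 0],
])

```text
time: 4.15
position: [0.4929, -0.1876, 0.1723]
tcp_rot: [2.072, 1.565, -0.47]
contact_force: [-0.0, 0.2, -3.6]
opening: 0.0127
```

```bash
python3 - <<'E'
from fit import *
goal([.5125,.1787,.175],75.2)
p,K,T=snap("scene","s3.png")
E
```

```text
t 4.15 pos [ 0.4929 -0.1876  0.1723] jaw -55.65 j [-0.434  0.079  1.49  -0.     1.566  0.538] open 0.0127 F [-0.   0.2 -3.6]
SHIFT [0.0196 0.3663 0.0027] ROT [ 0.005   0.004  -0.8579] 49.2
```

View pics/s3.png

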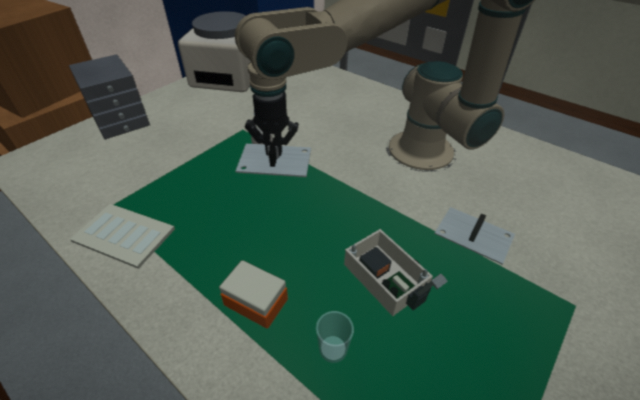

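Request:
send_rows([
  [0.0, 0.001, 0.01, 0.01, 0, 0, -0.05],
  [0.0, 0.003, 0.035, 0.02, 0, 0, -0.15],
  [0.0, 0.005, 0.07, 0.03, 0, 0, -0.27],
  [0.0, 0.007, 0.11, 0.03, 0, 0, -0.39],
  [0.0, 0.009, 0.15, 0.03, 0, 0, -0.51],
  [0.0, 0.011, 0.19, 0.03, 0, 0, -0.63],
  [0.0, 0.013, 0.225, 0.03, 0, 0, -0.75],
  [0.0, 0.015, 0.255, 0.03, 0.005, 0.004, -0.858],
])

```text
time: 5.0
position: [0.5069, 0.0694, 0.1998]
tcp_rot: [-0.013, 1.567, 2.866]
contact_force: [0.5, -0.9, -2.6]
opening: 0.013
```

```bash
python3 - <<'E'
from fit import *
goal([.5125,.1787,.2],75.2)
E
```

```text
t 5.0 pos [0.5069 0.0694 0.1998] jaw -105.02 j [6.300e-02 2.800e-02 1.488e+00 1.000e-03 1.629e+00 1.896e+00] open 0.013 F [ 0.5 -0.9 -2.6]
SHIFT [0.0056 0.1093 0.0002] ROT [-0.001  -0.0034  0.0038] 0.3
```

Request:
send_rows([
  [0.0, 0.001, 0.015, 0, 0, 0, 0],
  [0.0, 0.003, 0.045, 0, 0, 0, 0],
  [0.0, 0.005, 0.075, 0, 0, 0, 0],
  [0.0, 0.0055, 0.1, 0, 0, -0.003, 0.004],
  [0.0, 0.0055, 0.109, -0.01, 0, -0.003, 0.004],
  [0.0, 0.0055, 0.109, -0.035, 0, -0.003, 0.004],
  [0.0, 0.0055, 0.109, -0.06, 0, -0.003, 0.004],
  [0.0, 0.0055, 0.109, -0.075, 0, -0.003, 0.004],
])

```text
time: 5.8
position: [0.5107, 0.1775, 0.1208]
tcp_rot: [0.399, 1.565, -3.001]
contact_force: [-0.4, -0.7, -2.7]
opening: 0.013
```

Request:
send_rows([
  [0.0, 0, 0, 0, 0, 0, 0],
  [0.0, 0, 0, 0, 0, 0, 0],
  [0.0, 0, 0, 0, 0, 0, 0],
  [0.0, 0, 0, 0, 0, 0, 0],
  [0.0, 0, 0, 0, 0, 0, 0],
  [0.0, 0, 0, 0, 0, 0, 0],
  [0.0, 0, 0, 0, 0, 0, 0],
  [0.0, 0, 0, 0, 0, 0, 0],
])

```text
time: 6.6
position: [0.5107, 0.1776, 0.1208]
tcp_rot: [0.39, 1.565, -3.01]
contact_force: [-1.1, 0.1, -2.9]
opening: 0.0129
```

```bash
python3 - <<'E'
from fit import *
goal([.5125,.1787,.12],75.2)
p,K,T=snap("scene","s4.png")
a=cv2.resize(p[190:320,325:455],None,fx=6,fy=6,interpolation=cv2.INTER_CUBIC)[:600]
cv2.imwrite("pics/c6.png",a[:,:,::-1])
p,K,T=snap("top","t4.png")
a=cv2.resize(p[150:242,155:275],None,fx=6.5,fy=6.5,interpolation=cv2.INTER_CUBIC)
cv2.imwrite("pics/c7.png",a[:,:,::-1])
E
```

```text
t 6.6 pos [0.5107 0.1776 0.1208] jaw -104.8 j [2.660e-01 1.630e-01 1.504e+00 1.000e-03 1.481e+00 2.095e+00] open 0.0129 F [-1.1  0.1 -2.9]
SHIFT [ 0.0018  0.0011 -0.0008] ROT [ 0.0008 -0.0059  0.0001] 0.3
```

View pics/c6.png

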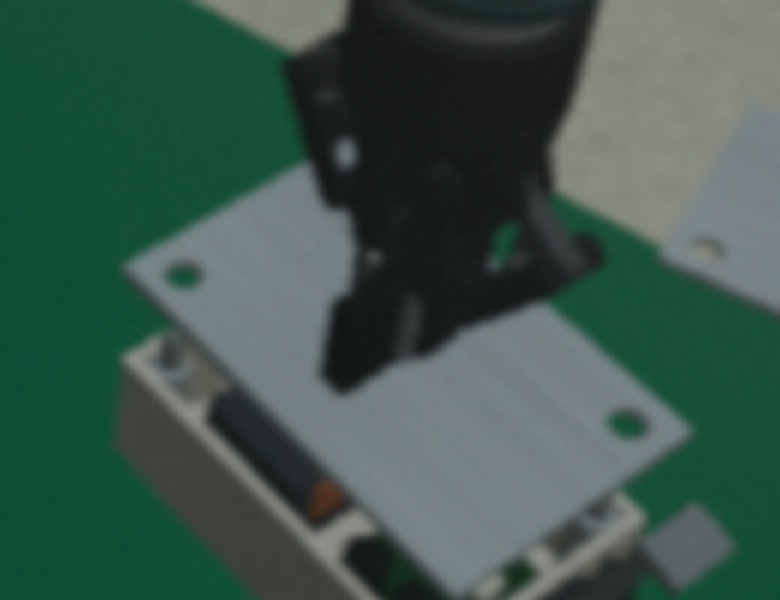

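View pics/c7.png

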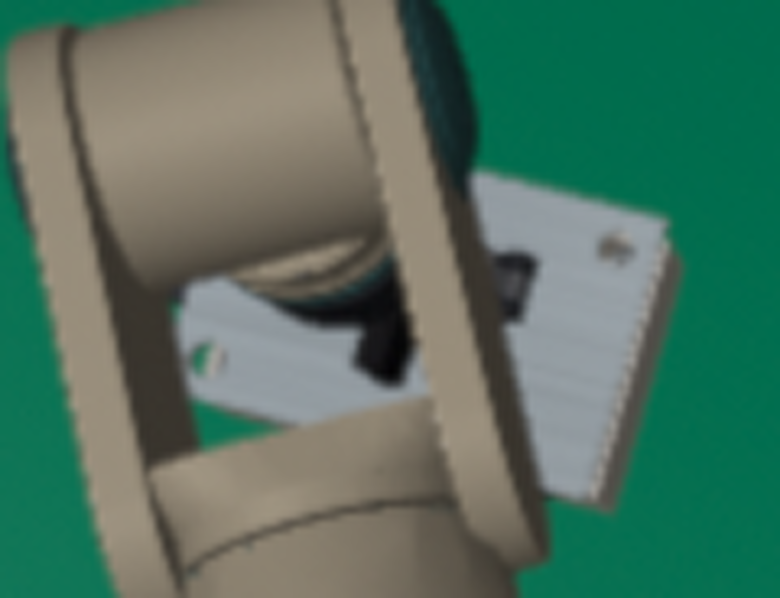

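```bash
python3 - <<'E'
from fit import *
_,Kt,Tt=load("t4.png"); _,Ks,Ts=load("s4.png")
cs=uv([(122,267),(692,432),(462,597),(184,275),(629,424)],6,(325,190))
a,b=.058,.088
L=np.array([(a,-b,0),(-a,b,0),(a,b,0),(.042,-.072,0),(-.042,.072,0)])
ct=uv([(667,218),(616,247),(208,361)],6.5,(155,150))
Lt=np.array([(a,-b,0),(.042,-.072,0),(-.042,.072,0)])
for z in(.106,.111,.116):
    for nm,K,T,l,q in(("sc",Ks,Ts,L,cs),("top",Kt,Tt,Lt,ct)):
        x,r=fit([(K,T,l+[0,0,z],q)],[.51,.177,-.258]); print(z,nm,x[:2].round(4),np.degrees(x[2]).round(2),r[0].round(2).tolist())
# 6dof free joint fit with view bias
def f(x):
    R=Ro.from_rotvec(x[3:6]).as_matrix(); r=[]
    for K,T,l,q,s in((Ks,Ts,L,cs,.5),(Kt,Tt,Lt,ct,-.5)):
        W=l@R.T+x[:3]+np.array([-.0001,.0031,0])*s
        r.append((proj(K,T,W)-q).ravel())
    return np.concatenate(r)
s=least_squares(f,[.51,.177,.11,0,0,-.258]); print(s.x[:3].round(4),np.degrees(s.x[3:]).round(2),s.fun.round(2))
E
```

```text
0.106 sc [0.5072 0.1801] -14.47 [[0.55, 0.38], [0.09, -0.16], [-0.44, -0.08], [0.16, 0.28], [-0.27, -0.22]]
0.106 top [0.5108 0.1782] -14.49 [[-0.26, 0.09], [0.01, -0.01], [0.25, -0.07]]
0.111 sc [0.5109 0.1814] -14.49 [[0.19, 0.16], [0.42, -0.16], [-0.43, 0.14], [-0.13, 0.07], [-0.02, -0.23]]
0.111 top [0.5099 0.1774] -14.5 [[-0.16, 0.06], [0.08, -0.03], [0.08, -0.02]]
0.116 sc [0.5145 0.1828] -14.52 [[-0.14, -0.05], [0.78, -0.14], [-0.38, 0.36], [-0.4, -0.13], [0.25, -0.23]]
0.116 top [0.5089 0.1766] -14.5 [[-0.06, 0.02], [0.15, -0.05], [-0.09, 0.02]]
[0.5099 0.1794 0.1095] [ -0.17  -0.75 -14.35] [ 0.25  0.07  0.18  0.03 -0.31 -0.1  -0.09  0.03 -0.2  -0.09 -0.34 -0.03
 -0.07 -0.08  0.13  0.15]
```

Request:
send_rows([
  [0.0, 0.001, 0, -0.003, 0, -0.002, -0.002],
  [0.0, 0.002, -0.0005, -0.008, 0, -0.003, -0.004],
  [0.0, 0.002, -0.0005, -0.014, 0, -0.003, -0.004],
  [0.0, 0.002, -0.0005, -0.019, 0, -0.003, -0.004],
  [0.0, 0.002, -0.0005, -0.022, 0, -0.003, -0.004],
  [0.0, 0.002, -0.0005, -0.022, 0, -0.003, -0.004],
  [0.0, 0.002, -0.0005, -0.022, 0, -0.003, -0.004],
  [0.0, 0.002, -0.0005, -0.022, 0, -0.003, -0.004],
])

```text
time: 7.5
position: [0.5129, 0.1771, 0.0991]
tcp_rot: [0.533, 1.568, -2.871]
contact_force: [-0.3, -0.3, -3.2]
opening: 0.0129
```

```bash
python3 - <<'E'
from fit import *
goal([.5125,.1787,.12],75.2)
p,K,T=snap("scene","s5.png")
a=cv2.resize(p[205:305,335:450],None,fx=6,fy=6,interpolation=cv2.INTER_CUBIC)[:600]
cv2.imwrite("pics/c8.png",a[:,:,::-1])
p,K,T=snap("top","t5.png")
b1=cv2.resize(p[175:205,235:265],None,fx=13,fy=13,interpolation=cv2.INTER_CUBIC)
b2=cv2.resize(p[190:220,175:205],None,fx=13,fy=13,interpolation=cv2.INTER_CUBIC)
cv2.imwrite("pics/c9.png",np.hstack([b1,b2])[:,:,::-1])
E
```

```text
t 7.5 pos [0.5129 0.1771 0.0991] jaw -105.03 j [ 0.264  0.186  1.523 -0.     1.435  2.098] open 0.0129 F [-0.3 -0.3 -3.2]
SHIFT [-0.0004  0.0016  0.0209] ROT [ 0.0007 -0.0024  0.004 ] 0.3
```

View pics/c8.png

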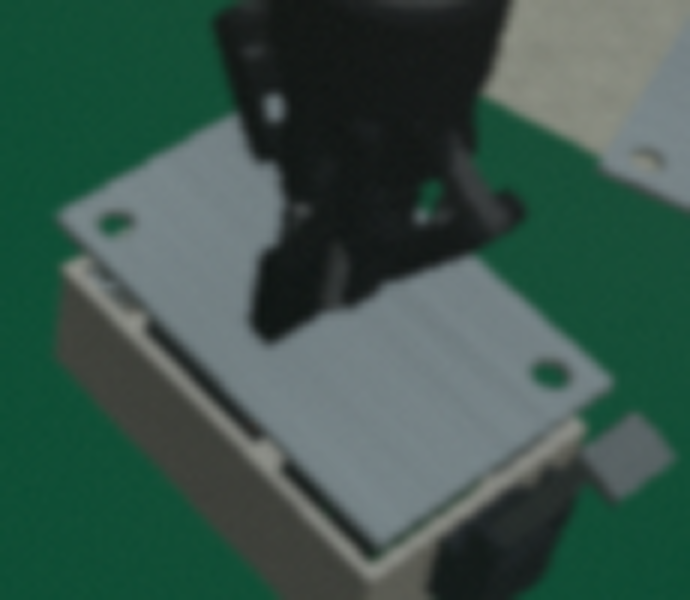

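View pics/c9.png

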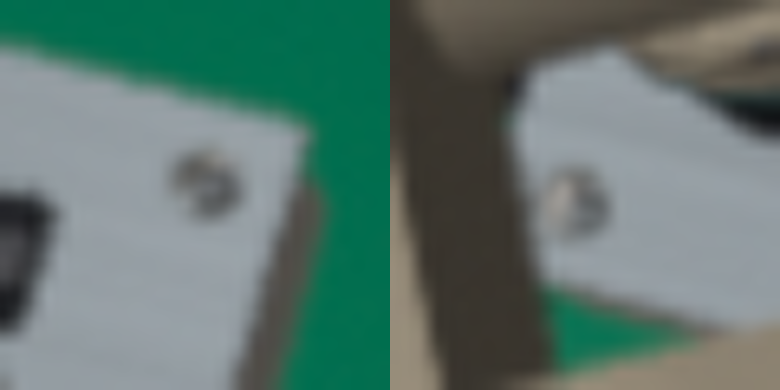

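```bash
cat > m.py <<'E'
from fit import *
_,Kt,Tt=load("t5.png"); _,Ks,Ts=load("s5.png")
cs=uv([(58,214),(612,382),(372,552),(115,222),(552,374)],6,(335,205))
a,b=.058,.088
L=np.array([(a,-b,0),(-a,b,0),(a,b,0),(.042,-.072,0),(-.042,.072,0)])
ct=np.r_[uv([(312,128),(207,184)],13,(235,175)),uv([(188,205)],13,(175,190))]
Lt=np.array([(a,-b,0),(.042,-.072,0),(-.042,.072,0)])
for z in(.086,.089,.092):
    for nm,K,T,l,q in(("sc",Ks,Ts,L,cs),("top",Kt,Tt,Lt,ct)):
        x,r=fit([(K,T,l+[0,0,z],q)],[.51,.177,-.258]); print(z,nm,x[:2].round(4),np.degrees(x[2]).round(2),r[0].round(2).tolist())
# where pins would be seen
u=np.array([.5125,.177]); 
for nm,K,T,c in(("top",Kt,Tt,(.5124,.177)),("sc",Ks,Ts,(.5125,.1803))):
    for l in((.042,-.072),(-.042,.072)):
        w=R2(np.radians(-14.8))@l+c
        print(nm,[proj(K,T,[*w,z]).round(2).tolist() for z in(.06,.072,.078)])
E
python3 m.py; python3 - <<'E'
from fit import *
p,_,_=load("top0.png")
b1=cv2.resize(p[175:205,235:265],None,fx=13,fy=13,interpolation=cv2.INTER_CUBIC)
b2=cv2.resize(p[190:220,175:205],None,fx=13,fy=13,interpolation=cv2.INTER_CUBIC)
cv2.imwrite("pics/c10.png",np.hstack([b1,b2])[:,:,::-1])
E
```

```text
0.086 sc [0.5111 0.1796] -15.73 [[-0.17, 0.0], [0.05, 0.55], [0.62, -1.01], [0.09, 0.06], [-0.66, 0.3]]
0.086 top [0.5125 0.1773] -15.06 [[-0.28, 0.05], [0.29, -0.03], [-0.01, -0.01]]
0.089 sc [0.5132 0.1804] -15.75 [[-0.36, -0.1], [0.26, 0.59], [0.64, -0.86], [-0.06, -0.03], [-0.51, 0.32]]
0.089 top [0.512  0.1768] -15.06 [[-0.22, 0.03], [0.33, -0.04], [-0.1, 0.01]]
0.092 sc [0.5154 0.1812] -15.75 [[-0.56, -0.21], [0.46, 0.62], [0.65, -0.7], [-0.22, -0.13], [-0.36, 0.34]]
0.092 top [0.5114 0.1763] -15.07 [[-0.16, 0.01], [0.38, -0.05], [-0.2, 0.04]]
top [[251.97, 190.4], [251.44, 189.56], [251.17, 189.14]]
top [[191.42, 207.01], [190.37, 206.31], [189.84, 205.95]]
sc [[352.72, 249.66], [353.09, 246.44], [353.28, 244.8]]
sc [[423.62, 274.3], [424.73, 271.13], [425.3, 269.52]]
```

View pics/c10.png

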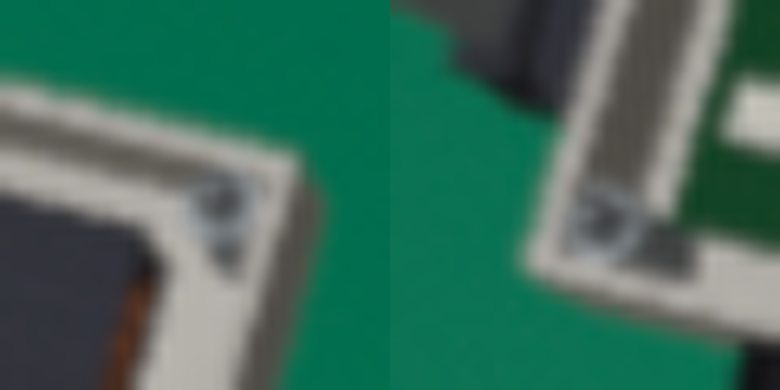

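Request:
send_rows([
  [0.0, 0, -0.0005, 0, 0, -0.002, 0.004],
  [0.0, 0, -0.0005, 0, 0, -0.002, 0.004],
  [0.0, 0, -0.0005, -0.002, 0, -0.002, 0.004],
  [0.0, 0, -0.0005, -0.005, 0, -0.002, 0.004],
  [0.0, 0, -0.0005, -0.008, 0, -0.002, 0.004],
  [0.0, 0, -0.0005, -0.011, 0, -0.002, 0.004],
  [0.0, 0, -0.0005, -0.014, 0, -0.002, 0.004],
  [0.0, 0, -0.0005, -0.014, 0, -0.002, 0.004],
])

```text
time: 8.4
position: [0.5127, 0.1766, 0.0845]
tcp_rot: [0.852, 1.569, -2.548]
contact_force: [0.3, -0.6, -2.1]
opening: 0.013
```

```bash
python3 - <<'E'
from fit import *
goal([.5125,.1787,.0755],75.2); print(monitor.state()["torque"])
p,K,T=snap("scene","s6.png")
a=cv2.resize(p[205:305,335:450],None,fx=6,fy=6,interpolation=cv2.INTER_CUBIC)[:600]
cv2.imwrite("pics/c11.png",a[:,:,::-1])
p,K,T=snap("top","t6.png")
b1=cv2.resize(p[175:205,235:265],None,fx=13,fy=13,interpolation=cv2.INTER_CUBIC)
b2=cv2.resize(p[190:220,175:205],None,fx=13,fy=13,interpolation=cv2.INTER_CUBIC)
cv2.imwrite("pics/c12.png",np.hstack([b1,b2])[:,:,::-1])
E
```

```text
t 8.4 pos [0.5127 0.1766 0.0845] jaw -104.8 j [ 0.264  0.199  1.539 -0.     1.405  2.093] open 0.013 F [ 0.3 -0.6 -2.1]
SHIFT [-0.0002  0.0021 -0.009 ] ROT [ 0.0007 -0.0011 -0.    ] 0.1
[ 0.04342141 -0.11337138  0.02266897]
```

View pics/c11.png

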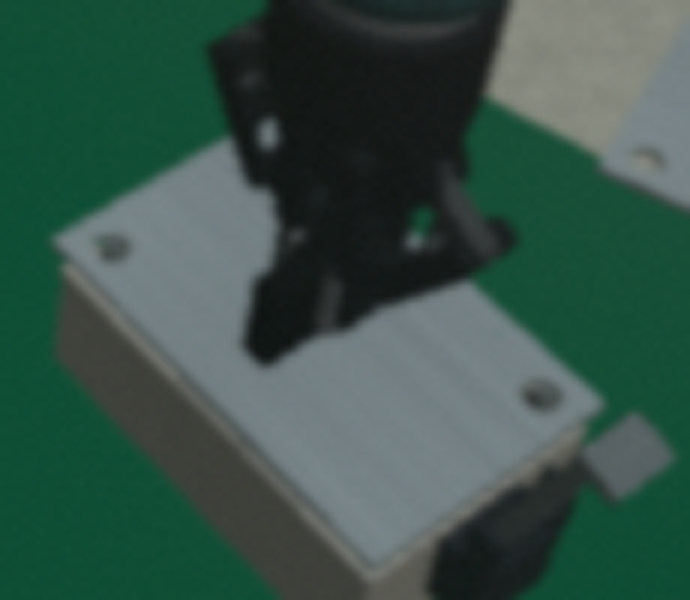

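View pics/c12.png

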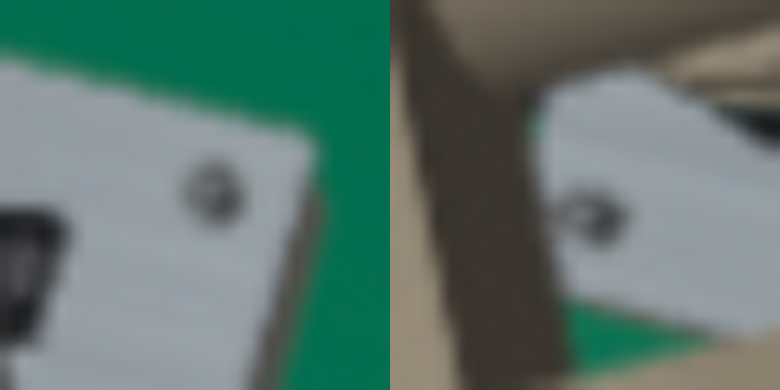

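Both pins now show inside the holes, at top crop (212,190) and (595,215), with almost no contact force. I'll lower the last 9 mm.

Request:
send_rows([
  [0.0, 0, 0, -0.002, 0, -0.001, 0],
  [0.0, 0, 0, -0.004, 0, -0.001, 0],
  [0.0, 0, 0, -0.006, 0, -0.001, 0],
  [0.0, 0, 0, -0.008, 0, -0.001, 0],
  [0.0, 0, 0, -0.009, 0, -0.001, 0],
  [0.0, 0, 0, -0.0095, 0, -0.001, 0],
  [0.0, 0, 0, -0.0095, 0, -0.001, 0],
  [0.0, 0, 0, -0.0095, 0, -0.001, 0],
])

```text
time: 9.3
position: [0.5128, 0.1766, 0.0755]
tcp_rot: [2.191, 1.57, -1.209]
contact_force: [0.1, 0.4, -3.0]
opening: 0.0131
```

```bash
python3 - <<'E'
from fit import *
goal([.5125,.1787,.0755],75.2); print(monitor.state()["torque"])
p,K,T=snap("scene","s7.png")
a=cv2.resize(p[205:305,335:450],None,fx=6,fy=6,interpolation=cv2.INTER_CUBIC)[:600]
cv2.imwrite("pics/c13.png",a[:,:,::-1])
E
```

```text
t 9.3 pos [0.5128 0.1766 0.0755] jaw -104.81 j [ 2.640e-01  2.080e-01  1.548e+00 -1.000e-03  1.386e+00  2.093e+00] open 0.0131 F [ 0.1  0.4 -3. ]
SHIFT [-0.0003  0.0021 -0.    ] ROT [0.0007 0.0003 0.0001] 0.0
[ 0.04564409  0.0003573  -0.00862247]
```

View pics/c13.png

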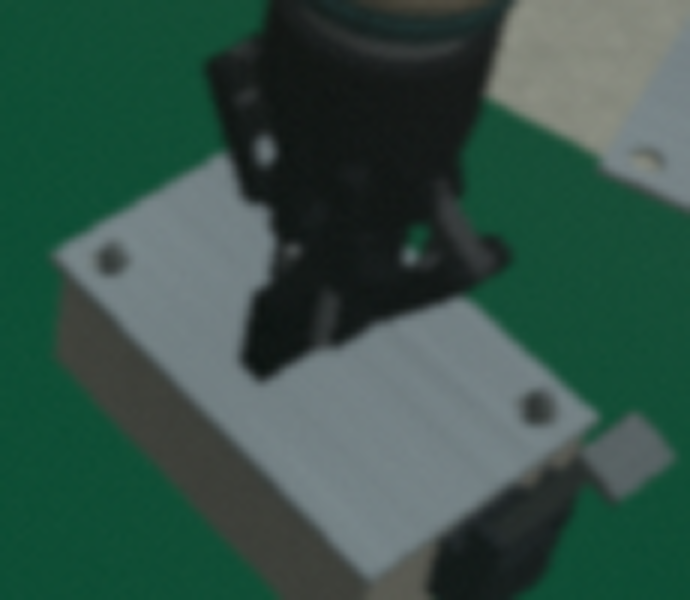

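Request:
send_rows([
  [0.0, 0, 0, -0.0005, 0, 0, 0],
  [0.0, 0, 0, -0.001, 0, 0, 0],
  [0.0, 0, 0, -0.0015, 0, 0, 0],
  [0.0, 0, 0, -0.0015, 0, 0, 0],
  [0.0, 0, 0, -0.0015, 0, 0, 0],
  [0.0, 0, 0, -0.0015, 0, 0, 0],
  [0.0, 0, 0, -0.0015, 0, 0, 0],
  [0.0, 0, 0, -0.0015, 0, 0, 0],
])

```text
time: 10.15
position: [0.513, 0.1766, 0.0752]
tcp_rot: [2.762, 1.57, -0.638]
contact_force: [-4.3, -1.5, 6.2]
opening: 0.0128
```

The arm stopped at TCP z = 0.0752, exactly 60 mm above the bench grasp, and is pressing lightly at 6 N, so the cover is seated. I'll release it.

Request:
send_rows([
  [0.03, 0, 0, 0.0, 0, 0, 0],
  [0.05, 0, 0, 0.0, 0, 0, 0],
  [0.06, 0, 0, 0.0, 0, 0, 0],
  [0.06, 0, 0, 0.0, 0, 0, 0],
  [0.06, 0, 0, 0.0, 0, 0, 0],
  [0.06, 0, 0, 0.0, 0, 0, 0],
  [0.06, 0, 0, 0.005, 0, 0, 0],
  [0.06, 0, 0, 0.015, 0, 0, 0],
])

```text
time: 10.95
position: [0.5125, 0.1765, 0.09]
tcp_rot: [1.374, 1.57, -2.026]
contact_force: [0.6, 0.3, 1.0]
opening: 0.0601
```

Request:
send_rows([
  [0.06, 0, 0, 0.02, 0, 0, 0],
  [0.06, 0, 0, 0.05, 0, 0, 0],
  [0.06, 0, 0, 0.08, 0, 0, 0],
  [0.06, 0, 0, 0.11, 0, 0, 0],
  [0.03, -0.03, -0.02, 0.13, 0, 0, 0],
  [0.0, -0.07, -0.05, 0.135, 0, 0, 0],
  [0.0, -0.11, -0.08, 0.135, 0, 0, 0],
  [0.0, -0.13, -0.1, 0.135, 0, 0, 0],
])

```text
time: 11.75
position: [0.3806, 0.0755, 0.2262]
tcp_rot: [2.806, 1.569, -0.594]
contact_force: [0.2, -0.4, -0.0]
opening: 0.0022
```

```bash
python3 - <<'E'
from fit import *
p,K,T=snap("scene","s8.png")
a=cv2.resize(p[205:305,335:460],None,fx=6,fy=6,interpolation=cv2.INTER_CUBIC)[:600]
cv2.imwrite("pics/c14.png",a[:,:,::-1])
p,K,T=snap("top","t8.png")
a=cv2.resize(p[150:242,155:275],None,fx=6.5,fy=6.5,interpolation=cv2.INTER_CUBIC)
cv2.imwrite("pics/c15.png",a[:,:,::-1])
c=np.array([.5125,.1787])
for y,z in((.136,.2),(.175,.2),(.175,.12),(.136,.12),(.1,.12)):
    print(y,(R2(np.radians(-14.8))@[0,y]+c).round(4))
goal([.56,.36,.21],75.2)
E
```

```text
0.136 [0.5472 0.3102]
0.175 [0.5572 0.3479]
0.175 [0.5572 0.3479]
0.136 [0.5472 0.3102]
0.1 [0.538  0.2754]
t 11.85 pos [0.3812 0.0751 0.2266] jaw -104.92 j [ 1.000e-01 -3.480e-01  1.770e+00 -1.000e-03  1.718e+00  1.931e+00] open -0.0001 F [0.5 0.2 1. ]
SHIFT [ 0.1788  0.2849 -0.0166] ROT [0.0012 0.0027 0.0021] 0.2
```

View pics/c14.png

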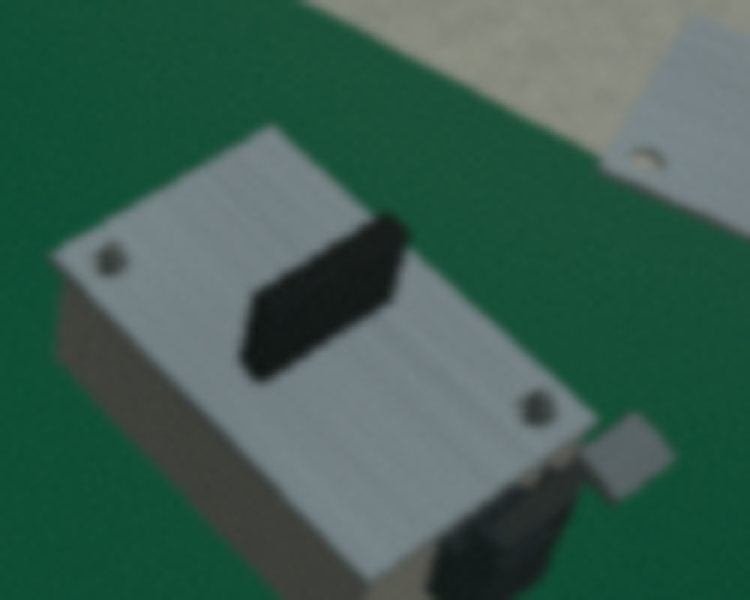

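View pics/c15.png

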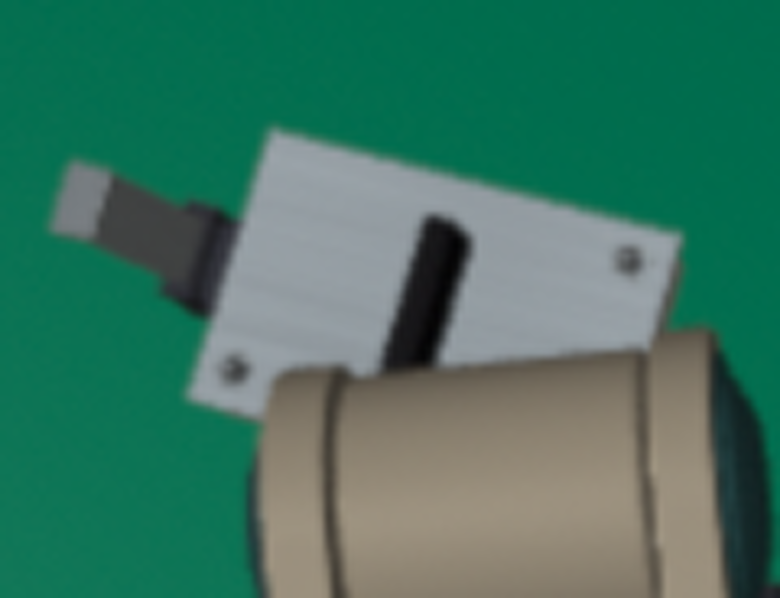

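The cover lies flush with both pins in its holes, at top crop (628,260) and (235,370). The latch is still open, with its tip at crop (80,197). Next I'll take the closed gripper to the outer side of the latch.

Request:
send_rows([
  [0.0, 0.01, 0.02, 0, 0, 0, 0],
  [0.0, 0.03, 0.05, 0, 0, 0, 0],
  [0.0, 0.055, 0.09, 0, 0, 0, 0],
  [0.0, 0.085, 0.135, 0, 0, 0, 0],
  [0.0, 0.115, 0.18, 0, 0, 0, 0],
  [0.0, 0.145, 0.225, 0, 0, 0, 0],
  [0.0, 0.168, 0.262, 0, 0, 0, 0],
  [0.0, 0.177, 0.278, 0, 0.001, 0.003, 0.002],
])

```text
time: 12.65
position: [0.559, 0.3568, 0.2251]
tcp_rot: [0.297, 1.569, -3.101]
contact_force: [-0.7, -0.3, 0.3]
opening: 0.0
```

Request:
send_rows([
  [0.0, 0, 0, -0.01, 0, 0, 0],
  [0.0, 0, 0, -0.03, 0, 0, 0],
  [0.0, 0, 0, -0.055, 0, 0, 0],
  [0.0, 0, 0, -0.08, 0, 0, 0],
  [0.0, 0, 0, -0.098, 0, 0, 0],
  [0.0, 0, 0, -0.105, 0, 0, 0],
  [0.0, 0, 0, -0.105, 0, 0, 0],
  [0.0, 0, 0, -0.105, 0, 0, 0],
])

```text
time: 13.45
position: [0.5595, 0.357, 0.1215]
tcp_rot: [-1.65, 1.57, 1.235]
contact_force: [-0.1, -0.2, 0.4]
opening: -0.0002
```

```bash
python3 - <<'E'
from fit import *
c=np.array([.5125,.1787])
goal([*(R2(np.radians(-14.8))@[0,.115]+c),.12],75.2)
p,K,T=snap("scene","s9.png")
a=cv2.resize(p[180:310,360:500],None,fx=5,fy=5,interpolation=cv2.INTER_CUBIC)[:600]
cv2.imwrite("pics/c16.png",a[:,:,::-1])
E
```

```text
t 13.45 pos [0.5595 0.357  0.1215] jaw -104.69 j [5.120e-01 4.970e-01 1.091e+00 1.000e-03 1.553e+00 2.339e+00] open -0.0002 F [-0.1 -0.2  0.4]
SHIFT [-0.0176 -0.0671 -0.0015] ROT [-0.0009  0.0003 -0.002 ] 0.1
```

View pics/c16.png

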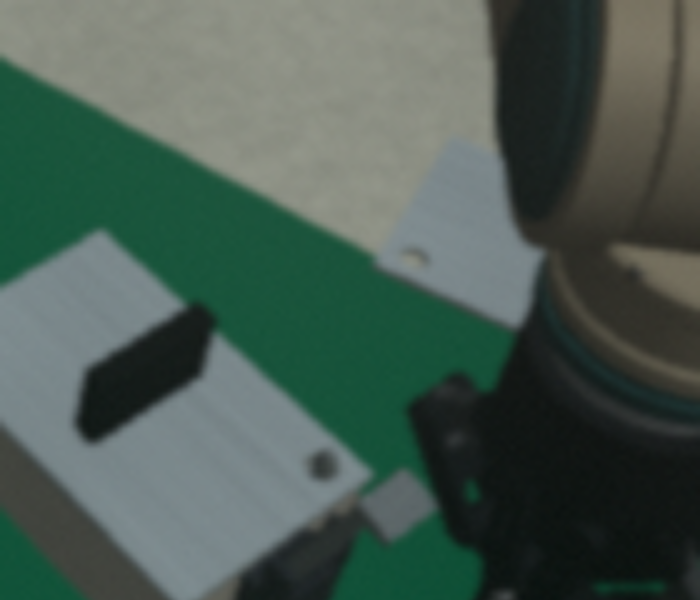

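The gripper's knuckle, at crop (440,430), would reach the latch tip at (405,505) before the fingertips do. I'll raise and turn the gripper 90° so that it meets the latch narrow side on.

Request:
send_rows([
  [0.0, 0, 0, 0.015, 0, 0, 0],
  [0.0, 0, 0.003, 0.04, 0, 0, 0.05],
  [0.0, 0, 0.003, 0.05, 0, 0, 0.18],
  [0.0, 0, 0.003, 0.05, 0, 0, 0.32],
  [0.0, 0, 0.003, 0.05, 0, 0, 0.46],
  [0.0, 0, 0.003, 0.05, 0, 0, 0.6],
  [0.0, 0, 0.003, 0.05, 0, 0, 0.74],
  [0.0, 0, 0.003, 0.05, 0, 0, 0.88],
])

```text
time: 14.3
position: [0.5601, 0.3604, 0.1746]
tcp_rot: [-2.86, 1.567, 0.911]
contact_force: [0.3, 0.2, 0.2]
opening: -0.0002
```

```bash
python3 - <<'E'
from fit import *
c=np.array([.5125,.1787])
goal([*(R2(np.radians(-14.8))@[0,.18]+c),.12],165.2)
E
```

```text
t 14.3 pos [0.5601 0.3604 0.1746] jaw -53.93 j [0.516 0.473 1.017 0.002 1.648 1.457] open -0.0002 F [0.3 0.2 0.2]
SHIFT [-0.0016 -0.0077 -0.0546] ROT [-0.0038  0.0013  0.683 ] 39.1
```

Request:
send_rows([
  [0.0, 0, 0, 0, 0, 0, 0.12],
  [0.0, 0, 0, 0, 0, 0, 0.26],
  [0.0, 0, 0, 0, 0, 0, 0.4],
  [0.0, 0, 0, -0.005, 0, 0, 0.54],
  [0.0, -0.001, -0.004, -0.02, 0, 0, 0.66],
  [0.0, -0.0015, -0.006, -0.035, -0.004, 0.001, 0.683],
  [0.0, -0.0015, -0.006, -0.047, -0.004, 0.001, 0.683],
  [0.0, -0.0015, -0.006, -0.05, -0.004, 0.001, 0.683],
])

```text
time: 15.1
position: [0.558, 0.3541, 0.1229]
tcp_rot: [-0.713, 1.569, -2.545]
contact_force: [-1.0, -1.0, -1.2]
opening: 0.0004
```

```bash
python3 - <<'E'
from fit import *
c=np.array([.5125,.1787])
for y in(.15,.115): goal([*(R2(np.radians(-14.8))@[0,y]+c),.124],165.2)
p,K,T=snap("scene","s10.png")
a=cv2.resize(p[180:310,360:500],None,fx=5,fy=5,interpolation=cv2.INTER_CUBIC)[:600]
cv2.imwrite("pics/c17.png",a[:,:,::-1])
E
```

```text
t 15.1 pos [0.558  0.3541 0.1229] jaw -14.94 j [ 0.51   0.49   1.097 -0.     1.556  0.77 ] open 0.0004 F [-1.  -1.  -1.2]
SHIFT [-0.0072 -0.0304  0.0011] ROT [ 0.0013 -0.0019  0.0024] 0.2
t 15.1 pos [0.558  0.3541 0.1229] jaw -14.94 j [ 0.51   0.49   1.097 -0.     1.556  0.77 ] open 0.0004 F [-1.  -1.  -1.2]
SHIFT [-0.0162 -0.0643  0.0011] ROT [ 0.0013 -0.0019  0.0024] 0.2
```

View pics/c17.png

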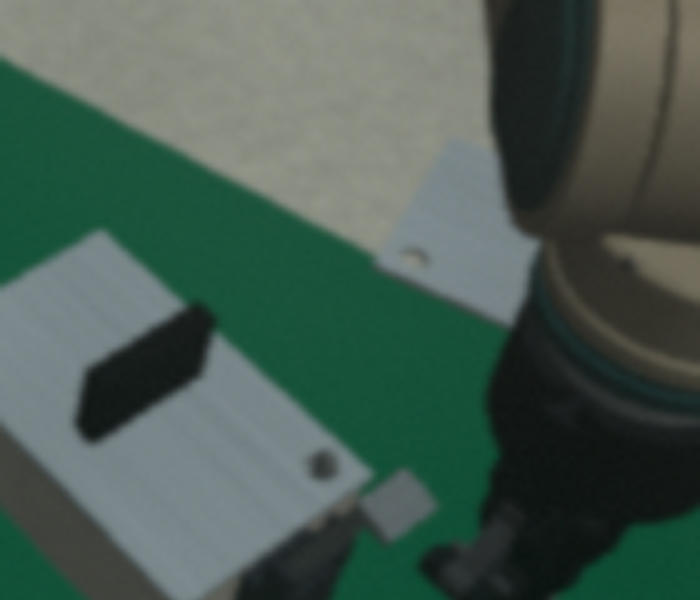

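Request:
send_rows([
  [0.0, -0.002, -0.008, 0.001, 0, 0, 0],
  [0.0, -0.004, -0.016, 0.001, 0, 0, 0],
  [0.0, -0.006, -0.024, 0.001, 0, 0, 0],
  [0.0, -0.0075, -0.03, 0.001, 0, 0, 0],
  [0.0, -0.009, -0.035, 0.001, 0, 0, 0],
  [0.0, -0.01, -0.04, 0.001, 0, 0, 0],
  [0.0, -0.011, -0.045, 0.001, 0, 0, 0],
  [0.0, -0.0125, -0.05, 0.001, 0, 0, 0],
])

```text
time: 15.95
position: [0.5456, 0.3038, 0.1242]
tcp_rot: [-0.679, 1.569, -2.511]
contact_force: [-0.2, 1.0, -0.1]
opening: -0.0001
```

```bash
python3 - <<'E'
from fit import *
p,K,T=snap("scene","s11.png")
a=cv2.resize(p[180:310,340:480],None,fx=5,fy=5,interpolation=cv2.INTER_CUBIC)[:600]
cv2.imwrite("pics/c18.png",a[:,:,::-1])
E
```

```text
(no output)
```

View pics/c18.png

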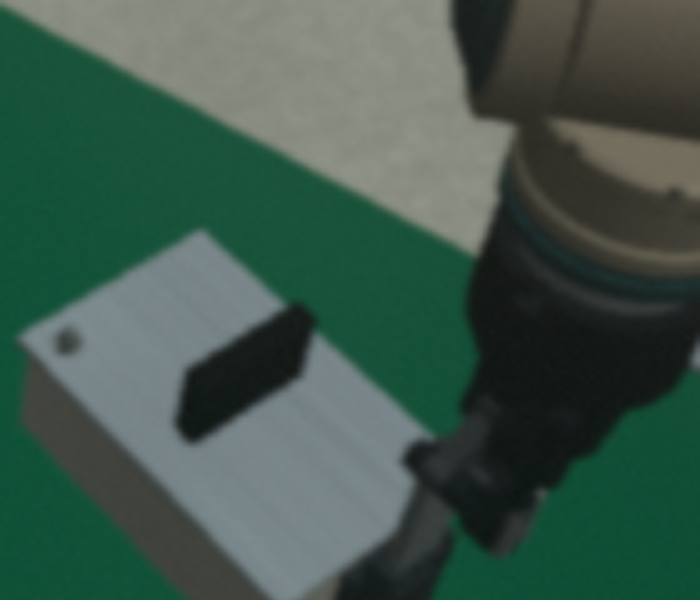

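The latch is now close to upright against the fingers, at crop (420,530). I'll keep pushing.

Request:
send_rows([
  [0.0, -0.001, -0.005, 0, 0, 0, 0],
  [0.0, -0.0025, -0.01, 0, 0, 0, 0],
  [0.0, -0.004, -0.015, 0, 0, 0, 0],
  [0.0, -0.005, -0.02, 0, 0, 0, 0],
  [0.0, -0.0065, -0.025, 0, 0, 0, 0],
  [0.0, -0.0065, -0.025, 0, 0, 0, 0],
  [0.0, -0.0065, -0.025, 0, 0, 0, 0],
  [0.0, -0.0065, -0.025, 0, 0, 0, 0],
])

```text
time: 16.8
position: [0.539, 0.2784, 0.1242]
tcp_rot: [-0.595, 1.569, -2.426]
contact_force: [0.0, -0.4, -0.9]
opening: 0.0002
```

```bash
python3 - <<'E'
from fit import *
p,K,T=snap("scene","s12.png")
a=cv2.resize(p[180:310,340:480],None,fx=5,fy=5,interpolation=cv2.INTER_CUBIC)[:600]
cv2.imwrite("pics/c19.png",a[:,:,::-1])
E
```

```text
(no output)
```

View pics/c19.png

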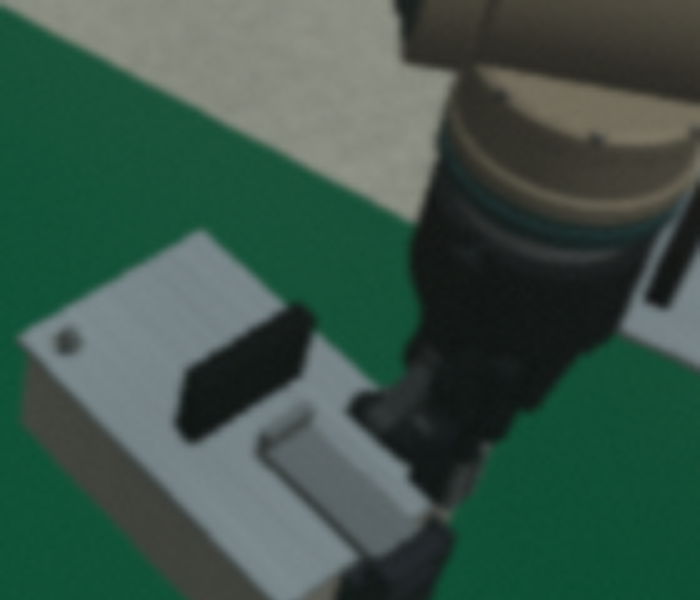

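The latch has fallen and lies on the cover, with its lip at crop (285,430). I'll retreat upward and outward, then check.

Request:
send_rows([
  [0.0, 0.002, 0.01, 0.01, 0, 0, 0],
  [0.0, 0.003, 0.015, 0.035, 0, 0, 0],
  [0.0, 0.003, 0.015, 0.065, 0, 0, 0],
  [0.0, 0.003, 0.015, 0.095, 0, 0, 0],
  [0.0, -0.02, 0.015, 0.12, 0, 0, 0],
  [0.0, -0.06, 0.015, 0.13, 0, 0, 0],
  [0.0, -0.1, 0.015, 0.13, 0, 0, 0],
  [0.0, -0.12, 0.015, 0.13, 0, 0, 0],
])

```text
time: 17.65
position: [0.4169, 0.2937, 0.255]
tcp_rot: [-0.689, 1.57, -2.519]
contact_force: [0.9, 0.0, -0.8]
opening: -0.0002
```

```bash
python3 - <<'E'
from fit import *
s=monitor.state(); print(s["position"],s["contact_force"])
p,K,T=snap("scene","s13.png")
a=cv2.resize(p[205:305,335:460],None,fx=6,fy=6,interpolation=cv2.INTER_CUBIC)
cv2.imwrite("pics/c20.png",a[:,:,::-1])
p,K,T=snap("top","t13.png")
E
```

```text
[0.41693782 0.29373626 0.25502745] [ 0.86211207  0.04487365 -0.76362295]
```

View pics/c20.png

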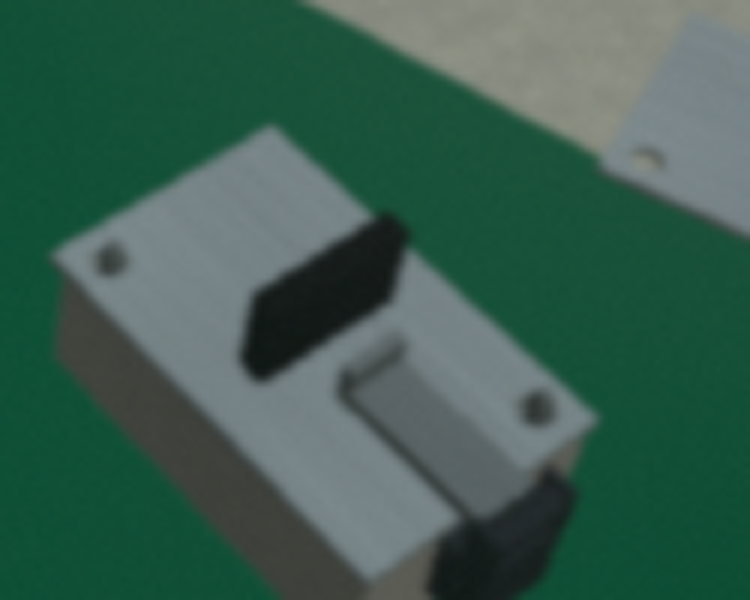

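View pics/t13.png

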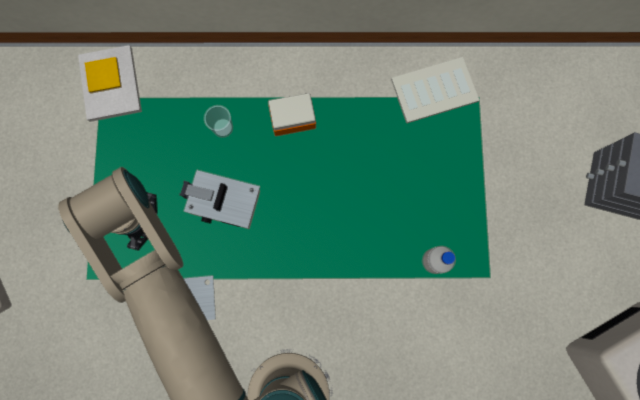

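```bash
python3 - <<'E'
from h import *
print(ticket.sign_off())
E
```

```text
the job is handed in; nothing more can be done
None
```

The job is done and handed in at about 17.8 s. The cover plate is seated on the power unit and the drop latch lies down on it.

- **Cover:** I took the plate farthest to the robot's right and gripped it by its block. I turned it about 49° to match the unit and lowered it over both pins. It touched down at a tool height of 75.2 mm, exactly 60 mm above where I picked it up, which matches the rim height.
- **Latch:** I pushed it over from the outside with the closed gripper, turned 90° first so that the gripper's knuckle would not hit the latch tip. It fell inwards by its own weight.
- **Last checks:** The final pictures show a pin in both holes, no visible gap at the rim on the sides in view, and the latch flat on the cover. The tip box, beaker and bottle are at the same pixels as at the start. The gripper is clear of everything, and the wrist force reads about 1 N.
- **Disagreement:** The two cameras differed by about 3 mm in y throughout. I compared the plate and the unit within the same view, so it did not affect the fit.

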